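# Find the blanking cap that threads onto the bare port

### The arm

A 6-joint arm with a two-finger parallel gripper is mounted at the origin on the work surface; the furniture and walls round the work are solid. World frame = base frame: x ahead of the robot, y to its left, z up, the work surface at z = 0. Lengths are in m, angles in rad, forces in N, time in s.
With the tool pointing down it reaches from about 0.3 to 0.85 m from the base axis. Payload 4.2 kg.
Tool frame: the origin (TCP) lies at the very end of the fingers, on their centre line; the grasp point (between the pads) lies 19 mm behind it (pinch_z is the distance from the TCP to the grasp point, in m); z points along the fingers, y is the line along which they close (so a half turn about z gives the same grasp; the last joint's range is limited). The gripper opens to 91 mm and grips with 3 to 60 N. Pads are 32 mm wide; open, the fingers measure 118 mm over their backs; the gripper's body (76 mm by 178 mm) begins 60 mm behind the grasp point.
Start: joints at [1.268, 0.32, 1.565, -0, 1.257, -0.02], TCP at [0.16, 0.552, 0.214] pointing down, gripper open.
Joint ranges: [-3.11, 3.11], [-0.84, 2.01], [0.21, 2.61], [-1.34, 4.49], [0.05, 2.63], [-2.56, 2.56]. Speed limits (rad/s): [2.57, 2.57, 3.14, 3.14, 3.14, 3.14].

### API

Orientations are given as a 3x3 rotation matrix whose columns are the frame's x, y, z axes.
In Python, from cell import * gives the robot as it stands. The module is installed in compiled form; this text tells all that it offers.
- The arm moves only by the tool carry_out, never from a script. Its argument "increments" is a list of rows, each a list of 6 numbers: the shift along the tool's x, y, z in m, then the turn, a rotation vector about the tool's x, y, z in degrees. In form: [[tx, ty, tz, rx, ry, rz], ...]. A call has 1 to 20 rows; each row is the pose to reach, as a shift and turn from the pose commanded when the call began, along the tool's axes at that moment; what a row does not reach only later rows make up. A row lasts 1/8 s, in which the tool goes at most 62.5 mm and 10.7 degrees, less where a joint would pass 70% of its speed; a pose out of reach is approached as far as the arm can. A call with a gripper value outside its range is refused whole. "fingers" is the opening, from -1 (shut) to 1 (fully open), set as the call begins (left out, the last holds). The fingers move at their own pace and stop on an object; the grip force is fixed at half the most. Time passes only in rows, so rows that repeat a pose let the fingers close. It gives the time, the measured TCP pose, the force, the opening and the grip force at its end, in the units of the state.
- sense(): the state, without advancing time (a new reading comes with each control period).
- get_image(name): name is "scene" or "top" or "wrist"; returns a dict with "image" (420x560x3 uint8, blue, green, red), "camera_matrix" (3x3 intrinsics, pixels), "rvec" (rotation vector, rad) and "tvec" (3), from world to camera coordinates, as OpenCV has them. Camera axes: x right, y down, z forward; pixel columns grow to the right and rows downward; lengths in m; the calibration is good to about 2 mm. A picture is of the moment at which its call begins. There is no depth.
- close_job(): hands the job in; it is judged then, once.
The state is a dict: "time_s": time; "joint_positions": joint angles; "joint_vel": joint speeds; "joint_torque": joint torques, N m; "ee_pos": TCP position; "ee_rot": TCP orientation; "wrist_force": force on the tool from outside, world axes, zero at the start; "ft_torque": the same for the moment, N m; "finger_gap": finger opening in m; "grasp_force": force on a finger pad.
Only numpy, scipy, OpenCV 4.12 (cv2) and the standard library are available. Lean on these libraries where they do the work, as an engineer would, in place of code of your own. Each camera call takes 0.05 s, during which the arm holds its last target. There are 200 camera calls.

### The job

One of the three manifold ports is bare; the three blanking caps in the tray look alike, but only one has the thread for its stud. Try them on the stud, screwing clockwise, until you find the one that bites, and screw that one down until it stops (one too small will not go on, one too large just drops over without gripping). Leave it there upright and the other two caps standing upright on the floor of the tray, without knocking the valve or the loose fittings about.

Things in the scene. Friction and masses are not known exactly. Their poses are not given: they have to be found in the camera images.
- manifold: fixed metal manifold: dark foot plate 92 x 236 mm, aluminium block 66 x 206 mm, three ports 70 mm apart in a row along its y axis (y = -70, 0, +70 mm), faces 40 mm above the bench. Two ports already carry fixed caps like those in the tray, tops 102 mm above the bench; the third is bare. Origin: centre of its underside, on the bench (z = 0)
- port_face (a point): centre of the flat face of the bare port, at the foot of its stud, 40 mm above the bench; z up, x and y parallel to the manifold's. The upright stud is 32 to 38 mm tall: a smooth tip 10 mm across, below it a coarse right-hand two-start thread, lead 18 mm a turn, 19, 28 or 36 mm across, which varies. Its two starts point along +x and -x here. The tip guides a cap up to 3 mm off the axis
- cap_start (a point): 8.5 mm above port_face, on the axis: where the rim of the fitting cap rests (+-0.7 mm) when lowered with its bar turned 40 degrees counter-clockwise from above from port_face's x axis. A cap too small stops with its rim 10.5 to 11 mm above port_face and goes no lower when turned; one too large drops unturned to 0 to 2 mm. Free play in the thread: 1.8 mm sideways, 1.5 mm up and down
- cap_home (a point): 5 mm above port_face, on the axis: where the bottom rim of the fitting cap is when it is screwed home against its stop (within 1.3 mm counts as home). From cap_start it goes down 1 mm for every 20 degrees clockwise and reaches the stop after some 65 to 95 degrees
- cap_a: plain metal cap, one of three alike outside: round body 50 mm across, 37 mm high, open below; on top a centred grip bar 40 x 14 mm, 37 to 57 mm above the origin, long side along the cap's x. Origin: centre of bottom rim, z up. Half a turn about z gives the same cap. 0.16 kg. Its thread's diameter is its own and unseen; which cap fits changes from start to start
- cap_b: second or third cap, outside the same as cap_a, another thread diameter inside. Origin and axes as cap_a: centre of bottom rim, grip bar along x from 37 to 57 mm above it
- cap_c: second or third cap, outside the same as cap_a, another thread diameter inside. Origin and axes as cap_a: centre of bottom rim, grip bar along x from 37 to 57 mm above it
- tray: grey sorting tray, fixed, 236 (x) x 321 (y) mm, walls 34 mm high, floor 3 mm thick. Origin: centre of the underside. Dividers 28 mm high: at y = +55; at x = +15 for y below +51; at y = -50 for x below +13; at x = +20 for y above +57. One cap stands in each of the three compartments on the -x side (middles at y = -103, +2, +106), the fittings on the +x side
- fitting_0: loose chrome hose fitting, 25 mm across, 50 mm high, upright in the tray; bystander. Origin: centre of its underside
- fitting_1: loose chrome hose fitting, 25 mm across, 54 mm high, upright in the tray; bystander. Origin: centre of its underside
- fitting_2: loose chrome hose fitting, 25 mm across, 42 mm high, upright in the tray; bystander. Origin: centre of its underside
- valve: loose chrome regulator valve, 56 x 98 mm, 151 mm tall, standing upright on the bench between tray and manifold; bystander. Origin: centre of its underside

How it is judged:
At the end, for the whole second after the job is handed in: One cap is screwed home on the bare port: rim 3.5 to 6.3 mm above the port face, within 3 mm of its axis. The other two stand on the tray's floor inside its walls, origin under 6 mm above its underside. All three are at rest and upright within 0.08 rad (((z of cap_a in the frame of port_face between 0.0035 and 0.0063 m and horizontal distance between cap_a and port_face below 0.003 m and angle between each of cap_a, cap_b, cap_c's own z axis and vertical below 0.08 rad and linear speed of each of cap_a, cap_b, cap_c below 0.01 m/s and x of cap_b in the frame of tray between -0.1 and 0.1 m and y of cap_b in the frame of tray between -0.145 and 0.145 m and z of each of cap_b, cap_c in the frame of tray below 0.006 m and x of cap_c in the frame of tray between -0.1 and 0.1 m and y of cap_c in the frame of tray between -0.145 and 0.145 m) or (z of cap_b in the frame of port_face between 0.0035 and 0.0063 m and horizontal distance between cap_b and port_face below 0.003 m and angle between each of cap_b, cap_a, cap_c's own z axis and vertical below 0.08 rad and linear speed of each of cap_b, cap_a, cap_c below 0.01 m/s and x of cap_a in the frame of tray between -0.1 and 0.1 m and y of cap_a in the frame of tray between -0.145 and 0.145 m and z of each of cap_a, cap_c in the frame of tray below 0.006 m and x of cap_c in the frame of tray between -0.1 and 0.1 m and y of cap_c in the frame of tray between -0.145 and 0.145 m) or (z of cap_c in the frame of port_face between 0.0035 and 0.0063 m and horizontal distance between cap_c and port_face below 0.003 m and angle between each of cap_c, cap_a, cap_b's own z axis and vertical below 0.08 rad and linear speed of each of cap_c, cap_a, cap_b below 0.01 m/s and x of cap_a in the frame of tray between -0.1 and 0.1 m and y of cap_a in the frame of tray between -0.145 and 0.145 m and z of each of cap_a, cap_b in the frame of tray below 0.006 m and x of cap_b in the frame of tray between -0.1 and 0.1 m and y of cap_b in the frame of tray between -0.145 and 0.145 m))); the robot touches nothing.
It fails at once if a loose fitting or the valve is moved more than 30 mm or tipped (distance of any of fitting_0, fitting_1, fitting_2, valve from where it was at the start of the episode above 0.03 m or angle between any of fitting_0, fitting_1, fitting_2, valve's own z axis and vertical above 0.4 rad).
It also fails if it takes over 72 s, if anything falls off the work surface, if the arm or the gripper's body presses on something with over 40 N, if the wrist force passes 120 N, or if a joint passes its speed limit or range.

## Working session

There is one attempt and no reset: what is moved stays moved. The work goes in short steps, Python scripts to look and compute and a tool call to move; the robot and the scene stay as the last step left them, time stands still between calls to the robot, and variables do not carry over. Pictures are saved under pics/ and viewed, at most 10 in all, crops included, and the job is handed in when it is done.

Besides the shell and the picture viewer there is one more tool, called in YAML: its name, and indented under it one key for each argument. carry_out: Moves the arm, as the interface text tells. Its arguments: {"type":"object","properties":{"increments":{"type":"array","items":{"type":"array","items":{"type":"number"}}},"fingers":{"type":"number"}},"required":["increments"]}

```bash
mkdir -p pics; cat > h.py <<'E'
from cell import *
import numpy as np, cv2
def grab(n):
    d=get_image(n); return d
def ray(d,uv):
    K=np.array(d["camera_matrix"],float);R=cv2.Rodrigues(np.array(d["rvec"],float))[0];t=np.array(d["tvec"],float).ravel()
    uv=np.atleast_2d(uv).astype(float)
    r=np.c_[uv,np.ones(len(uv))]@np.linalg.inv(K).T@R
    return -R.T@t, r
def onplane(d,uv,z):
    c,r=ray(d,uv); return c+r*((z-c[2])/r[:,2])[:,None]
def proj(d,P):
    return cv2.projectPoints(np.atleast_2d(P).astype(float),np.array(d["rvec"],float),np.array(d["tvec"],float),np.array(d["camera_matrix"],float),None)[0][:,0]
E
python3 - <<'E'
from h import *
s=sense()
print({k:np.round(v,3).tolist() for k,v in s.items()})
for n in ["top","scene"]:
    d=grab(n); cv2.imwrite(f"pics/{n}0.png",d["image"]); np.save(f"{n}0.npy",d,allow_pickle=True)
    print(n,np.round(ray(d,[[280,210]])[0],3),np.round(d["camera_matrix"],1).tolist())
E
```

```text
{'time_s': 0.0, 'joint_positions': [1.268, 0.32, 1.566, -0.0, 1.257, -0.02], 'joint_vel': [0.001, -0.0, -0.001, -0.0, -0.002, -0.001], 'joint_torque': [0.0, -41.247, -23.197, 0.073, 0.046, -0.0], 'ee_pos': [0.16, 0.552, 0.213], 'ee_rot': [[-0.96, 0.279, -0.001], [0.279, 0.96, -0.002], [0.0, -0.002, -1.0]], 'wrist_force': [0.339, -0.504, -0.819], 'ft_torque': [-0.025, 0.078, 0.012], 'grasp_force': 0.0, 'finger_gap': 0.091}
top [0.329 0.059 1.119] [[394.3, 0.0, 283.1], [0.0, 394.3, 205.2], [0.0, 0.0, 1.0]]
scene [ 0.112 -0.413  0.773] [[413.6, 0.0, 277.5], [0.0, 413.6, 210.8], [0.0, 0.0, 1.0]]
```

View pics/top0.png

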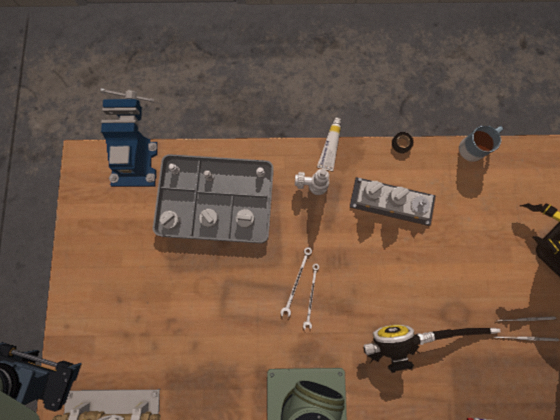

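View pics/scene0.png

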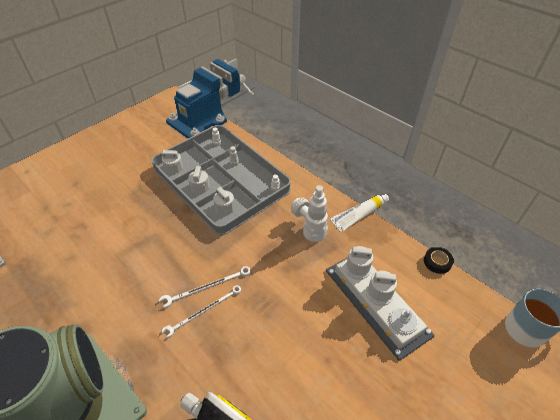

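The top view shows the tray at about (213,200), with caps at (169,219), (208,217) and (246,217). The manifold is at (393,201) with its bare stud near (421,206), and the valve at (318,182). In the scene view the stud is at (403,318). I'll crop and enlarge both areas and project the points into the world.

```bash
python3 - <<'E'
from h import *
d=np.load("top0.npy",allow_pickle=True).item()
for n,uv,z in [("trayTL",(162,157),.034),("trayTR",(272,158),.034),("trayBR",(268,241),.034),("trayBL",(155,238),.034),("capL",(169,219),.06),("capM",(208,217),.06),("capR",(246,217),.06),("stud",(421,206),.075),("fc1",(374,188),.102),("fc2",(399,195),.102),("mTL",(356,179),.005),("mTR",(434,194),.005),("valve",(318,182),.15),("basegreen",(305,400),.0)]:
    print(n,np.round(onplane(d,uv,z)[0],3))
im=d["image"]
a=cv2.resize(im[145:250,145:280],None,fx=4,fy=4,interpolation=cv2.INTER_CUBIC)
b=cv2.resize(im[160:240,340:445],None,fx=4,fy=4,interpolation=cv2.INTER_CUBIC)
c=np.zeros((420+0,540+0,3),np.uint8)
out=np.zeros((600,800,3),np.uint8)
out[:315,:405]=cv2.resize(a,(405,315)); out[:320,405:800]=cv2.resize(b,(420,320))[:,:395]
e=np.load("scene0.npy",allow_pickle=True).item()["image"]
out[320:600,:400]=cv2.resize(e[120:235,145:300],(400,280),interpolation=cv2.INTER_CUBIC)
out[320:600,400:]=cv2.resize(e[240:360,315:445],(400,280),interpolation=cv2.INTER_CUBIC)
cv2.imwrite("pics/crop1.png",out)
E
```

```text
trayTL [0.685 0.4   0.034]
trayTR [0.678 0.084 0.034]
trayBR [0.44  0.097 0.034]
trayBL [0.452 0.409 0.034]
capL [0.5   0.365 0.06 ]
capM [0.504 0.259 0.06 ]
capR [0.503 0.156 0.06 ]
stud [ 0.525 -0.318  0.075]
fc1 [ 0.57  -0.187  0.102]
fc2 [ 0.55  -0.252  0.102]
mTL [ 0.621 -0.159  0.005]
mTR [ 0.573 -0.383  0.005]
valve [ 0.576 -0.034  0.15 ]
basegreen [0.022 0.003 0.   ]
```

View pics/crop1.png

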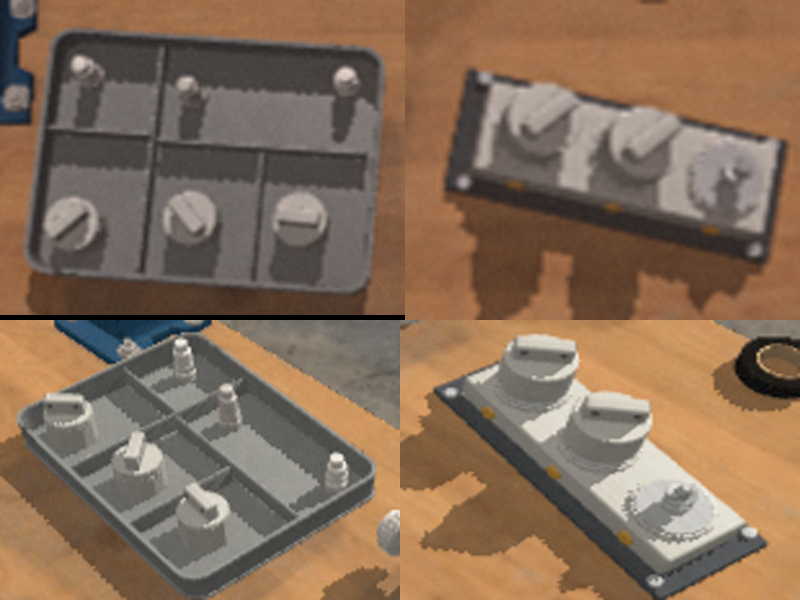

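The crop shows three caps with clear grip bars, the fittings on the far side, and the bare stud at the manifold's -y end. Next I'll see what the wrist camera sees and prepare the move helper.

```bash
cat >> h.py <<'E'
def inc(p,psi=None,tilt=True):
    """rows needed to reach world TCP p with tool-x yaw psi (deg), tool straight down; from measured pose"""
    from scipy.spatial.transform import Rotation as Ro
    s=sense();R=np.array(s["ee_rot"]);p0=np.array(s["ee_pos"])
    if psi is None: psi=np.degrees(np.arctan2(R[1,0],R[0,0]))
    a=np.radians(psi);c,q=np.cos(a),np.sin(a)
    T=np.array([[c,q,0],[q,-c,0],[0,0,-1.]])
    t=R.T@(np.array(p)-p0); r=Ro.from_matrix(R.T@T).as_rotvec(degrees=True)
    n=max(np.linalg.norm(t)/.0625,np.linalg.norm(r)/10.7)
    print("inc",np.round(t,4).tolist(),np.round(r,2).tolist(),"rows>=%.1f"%n)
def st():
    s=sense();R=np.array(s["ee_rot"])
    print("t%.2f"%s["time_s"],"p",np.round(s["ee_pos"],4),"psi%.1f"%np.degrees(np.arctan2(R[1,0],R[0,0])),"F",np.round(s["wrist_force"],1),"M",np.round(s["ft_torque"],2),"gap%.4f g%.1f"%(s["finger_gap"],s["grasp_force"]),"j",np.round(s["joint_positions"],2))
E
python3 - <<'E'
from h import *
d=grab("wrist"); R=np.array(sense()["ee_rot"]);c,r=ray(d,[[280,210]])
print("cam in tool",R.T@(c-sense()["ee_pos"]),"axis",R.T@r[0],np.round(d["camera_matrix"],1).tolist())
inc([0.46,0.25,0.33],117)
E
```

```text
cam in tool [ 0.06562772 -0.0008872  -0.17051516] axis [-0.23723888  0.00350574  0.97145877] [[324.8, 0.0, 278.6], [0.0, 324.8, 209.0], [0.0, 0.0, 1.0]]
inc [-0.372, -0.2064, -0.1164] [-0.07, 0.03, 46.8] rows>=7.1
```

carry_out:
  increments:
    - [-0.4,-0.206,-0.03,0,0,46.8]
    - [-0.4,-0.206,-0.03,0,0,46.8]
    - [-0.4,-0.206,-0.03,0,0,46.8]
    - [-0.4,-0.206,-0.03,0,0,46.8]
    - [-0.4,-0.206,-0.03,0,0,46.8]
    - [-0.4,-0.206,-0.03,0,0,46.8]
    - [-0.4,-0.206,-0.03,0,0,46.8]
    - [-0.4,-0.206,-0.03,0,0,46.8]
    - [-0.4,-0.206,-0.03,0,0,46.8]
  fingers: -0.1

```text
time_s: 1.27
ee_pos: [0.487, 0.2424, 0.2435]
ee_rot: [[-0.452, 0.892, -0.001], [0.892, 0.452, 0.0], [0.001, -0.001, -1.0]]
wrist_force: [-0.3, 0.2, -0.3]
finger_gap: 0.0409
grasp_force: 0.0
```

```bash
python3 - <<'E'
from h import *
st(); d=grab("wrist"); np.save("w1.npy",d,allow_pickle=True); cv2.imwrite("pics/w1.png",d["image"])
st()
E
```

```text
t1.27 p [0.487  0.2424 0.2435] psi116.9 F [-0.3  0.2 -0.3] M [-0.    0.03  0.05] gap0.0409 g0.0 j [ 0.44  0.25  1.58  0.    1.31 -0.03]
t1.32 p [0.4863 0.2432 0.2435] psi117.0 F [0.2 0.2 0.4] M [-0.07  0.03 -0.01] gap0.0409 g0.0 j [ 0.44  0.25  1.58  0.    1.31 -0.03]
```

View pics/w1.png

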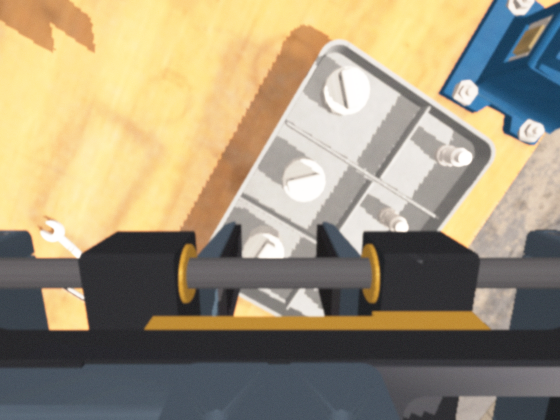

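The wrist view shows caps at (346,90) and (303,180), with the third partly behind the fingers near (265,250). I'll segment the cap tops and bars in close-up.

```bash
python3 - <<'E'
from h import *
d=np.load("w1.npy",allow_pickle=True).item(); im=d["image"]
o=np.zeros((400,800,3),np.uint8)
for i,(u,v) in enumerate([(346,90),(303,180)]):
    c=im[v-33:v+33,u-33:u+33].astype(float)
    c=np.clip((c-110)*255/145,0,255).astype(np.uint8)
    o[:,i*400:(i+1)*400]=cv2.resize(c,(400,400),interpolation=cv2.INTER_CUBIC)
cv2.imwrite("pics/w1c.png",o)
E
```

```text
(no output)
```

View pics/w1c.png

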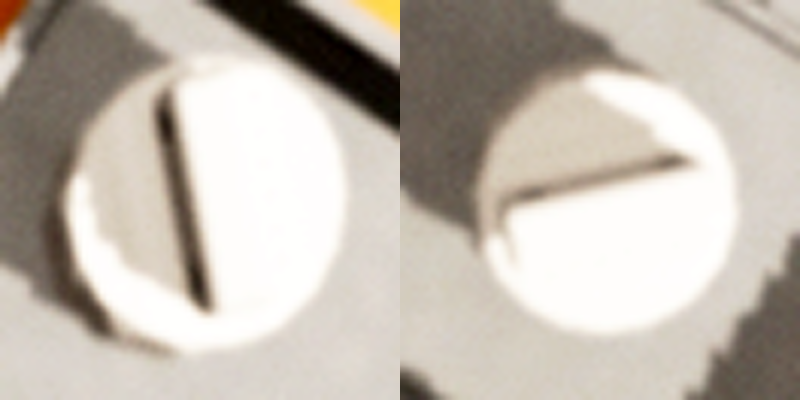

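Cap tops are clean discs, about 22 px in radius, each with a dark shadow line along the bar's long side. I'll fit circles to the discs and lines to the bars.

```bash
cat >> h.py <<'E'
def circ(g,u,v,r,lo=.8,hi=1.25,n=120):
    """radial strongest-edge points, robust circle/ellipse fit"""
    for it in range(3):
        P=[]
        for a in np.linspace(0,2*np.pi,n,endpoint=False):
            rr=np.arange(lo*r,hi*r,.25); x=(u+rr*np.cos(a)).astype(np.float32);y=(v+rr*np.sin(a)).astype(np.float32)
            f=cv2.GaussianBlur(cv2.remap(g,x[None],y[None],cv2.INTER_LINEAR),(0,0),2)[0]
            q=np.abs(np.gradient(f)); k=q[2:-2].argmax()+2; P.append((x[k],y[k],q[k]))
        P=np.array(P); w=P[:,2]>np.percentile(P[:,2],25); Q=P[w]
        for _ in range(5):
            A=np.c_[2*Q[:,:2],np.ones(len(Q))]; s=np.linalg.lstsq(A,(Q[:,:2]**2).sum(1),rcond=None)[0]
            R=np.sqrt(s[2]+s[0]**2+s[1]**2); e=np.hypot(Q[:,0]-s[0],Q[:,1]-s[1])-R
            Q=Q[np.abs(e)<max(.6,1.5*np.median(np.abs(e)))]
        u,v=s[0],s[1]
    return u,v,R,len(Q),e.std()
def cap(d,u,v,zt,dark=150):
    g=cv2.cvtColor(d["image"],cv2.COLOR_BGR2GRAY).astype(np.float32)
    c0,_=ray(d,[[u,v]]); D=np.linalg.norm(onplane(d,(u,v),zt)[0]-c0); r=d["camera_matrix"][0][0]*.025/D
    u,v,R,n,e=circ(g,u,v,r)
    yy,xx=np.mgrid[:g.shape[0],:g.shape[1]]; m=(np.hypot(xx-u,yy-v)<.85*R)
    m&=(g<np.percentile(g[m],9))
    nl,lab,stt,_=cv2.connectedComponentsWithStats(m.astype(np.uint8),connectivity=8); k=1+stt[1:,4].argmax()
    pts=np.argwhere(lab==k)[:,::-1].astype(np.float32)
    vx,vy,x0,y0=cv2.fitLine(pts,cv2.DIST_L2,0,.01,.01).ravel()
    W=onplane(d,[(u,v)],zt)[0]; L=onplane(d,[(x0-10*vx,y0-10*vy),(x0+10*vx,y0+10*vy)],zt+.01); q=L[1]-L[0]
    ang=np.degrees(np.arctan2(q[1],q[0]))%180
    print("px %.1f %.1f R%.1f(exp %.1f) n%d e%.2f"%(u,v,R,r,n,e),"ctr",np.round(W,4),"bar %.1f"%ang,"linepts",len(pts))
    return W,ang
E
python3 - <<'E'
from h import *
d=np.load("w1.npy",allow_pickle=True).item()
cap(d,346,90,.04);cap(d,303,180,.04)
t=np.load("top0.npy",allow_pickle=True).item()
for u,v in [(169,219),(208,217),(245,217)]: cap(t,u,v,.04)
E
```

```text
px 347.0 90.1 R23.4(exp 21.2) n48 e0.31 ctr [0.5038 0.3721 0.04  ] bar 130.9 linepts 107
px 303.7 180.1 R21.6(exp 21.4) n90 e0.22 ctr [0.5078 0.2635 0.04  ] bar 41.3 linepts 94
px 168.3 218.9 R9.0(exp 8.7) n90 e0.26 ctr [0.5036 0.3727 0.04  ] bar 130.8 linepts 17
px 207.7 217.1 R8.9(exp 8.9) n90 e0.21 ctr [0.5074 0.2637 0.04  ] bar 99.1 linepts 11
px 244.5 217.5 R8.9(exp 9.0) n89 e0.22 ctr [0.5052 0.1617 0.04  ] bar 83.3 linepts 16
```

```bash
python3 - <<'E'
from h import *
inc([.5077,.2636,.085],41.3); inc([.5077,.2636,.043],41.3)
E
```

```text
inc [0.0083, 0.0285, 0.1585] [-0.09, -0.0, 75.69] rows>=7.1
inc [0.0083, 0.0286, 0.2005] [-0.09, -0.0, 75.69] rows>=7.1
```

carry_out:
  increments:
    - [0.0083,0.0285,0.1585,0,0,75.7]
    - [0.0083,0.0285,0.1585,0,0,75.7]
    - [0.0083,0.0285,0.1585,0,0,75.7]
    - [0.0083,0.0285,0.1585,0,0,75.7]
    - [0.0083,0.0285,0.1585,0,0,75.7]
    - [0.0083,0.0285,0.1585,0,0,75.7]
    - [0.0083,0.0285,0.1585,0,0,75.7]
    - [0.0083,0.0285,0.1585,0,0,75.7]
    - [0.0083,0.0285,0.18,0,0,75.7]
    - [0.0083,0.0285,0.2,0,0,75.7]
    - [0.0083,0.0285,0.2,0,0,75.7]

```text
time_s: 2.7
ee_pos: [0.5069, 0.2633, 0.0427]
ee_rot: [[0.749, 0.663, -0.003], [0.663, -0.749, -0.001], [-0.003, -0.001, -1.0]]
wrist_force: [-0.3, -0.9, -0.1]
finger_gap: 0.0411
grasp_force: 0.0
```

```bash
python3 - <<'E'
from h import *
st(); inc([.5077,.2636,.043],41.3)
E
```

```text
t2.70 p [0.5069 0.2633 0.0427] psi41.5 F [-0.3 -0.9 -0.1] M [-0.11  0.19 -0.02] gap0.0411 g0.0 j [0.46 0.47 1.8  0.   0.87 1.31]
inc [0.0008, 0.0004, -0.0003] [-0.07, 0.2, 0.2] rows>=0.0
```

carry_out:
  increments:
    - [0,0,0,0,0,0]
    - [0,0,0,0,0,0]
    - [0,0,0,0,0,0]
    - [0,0,0,0,0,0]
    - [0,0,-0.03,0,0,0]
    - [0,0,-0.09,0,0,0]
    - [0,0,-0.15,0,0,0]
    - [0,0,-0.175,0,0,0]
  fingers: -1

```text
time_s: 3.7
ee_pos: [0.51, 0.2636, 0.2229]
ee_rot: [[0.751, 0.66, 0.006], [0.66, -0.751, 0.003], [0.006, 0.002, -1.0]]
wrist_force: [0.3, -0.6, -1.4]
finger_gap: 0.0136
grasp_force: 30.0
```

```bash
python3 - <<'E'
from h import *
st(); inc([.468,-.349,.222],28); inc([.468,-.349,.222],41.3)
d=grab("wrist"); cv2.imwrite("pics/w2.png",d["image"])
E
```

```text
t3.70 p [0.51   0.2636 0.2229] psi41.3 F [ 0.3 -0.6 -1.4] M [-0.11  0.15 -0.01] gap0.0136 g30.0 j [ 0.46  0.31  1.56 -0.    1.27  1.31]
inc [-0.4358, 0.4325, -0.001] [0.06, -0.36, 13.3] rows>=9.8
inc [-0.4358, 0.4325, -0.001] [0.1, -0.35, -0.0] rows>=9.8
```

carry_out:
  increments:
    - [-0.436,0.4325,0,0,0,13.3]
    - [-0.436,0.4325,0,0,0,13.3]
    - [-0.436,0.4325,0,0,0,13.3]
    - [-0.436,0.4325,0,0,0,13.3]
    - [-0.436,0.4325,0,0,0,13.3]
    - [-0.436,0.4325,0,0,0,13.3]
    - [-0.436,0.4325,0,0,0,13.3]
    - [-0.436,0.4325,0,0,0,13.3]
    - [-0.436,0.4325,0,0,0,13.3]
    - [-0.436,0.4325,0,0,0,13.3]
    - [-0.436,0.4325,0,0,0,13.3]
    - [-0.436,0.4325,0,0,0,13.3]
    - [-0.436,0.4325,0,0,0,13.3]

```text
time_s: 5.38
ee_pos: [0.4666, -0.3482, 0.2185]
ee_rot: [[0.882, 0.471, -0.001], [0.471, -0.882, 0.001], [-0.0, -0.001, -1.0]]
wrist_force: [1.0, 0.5, -1.9]
finger_gap: 0.0135
grasp_force: 30.0
```

```bash
python3 - <<'E'
from h import *
st(); d=grab("wrist"); np.save("w3.npy",d,allow_pickle=True); cv2.imwrite("pics/w3.png",cv2.resize(d["image"],(800,600),interpolation=cv2.INTER_CUBIC))
E
```

```text
t5.38 p [ 0.4666 -0.3482  0.2185] psi28.1 F [ 1.   0.5 -1.9] M [-0.07  0.14 -0.02] gap0.0135 g30.0 j [-0.66  0.33  1.54  0.    1.27  0.42]
```

View pics/w3.png

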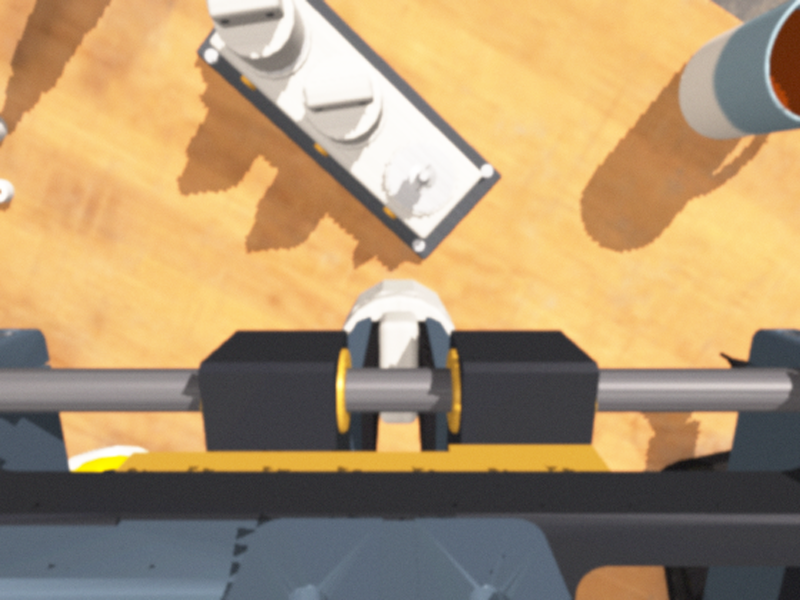

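The wrist view shows the stud near (296,124) in original pixels, with fixed caps at (240,75) and (180,15). The held cap is visible below at (280,230). I'll enlarge the port.

```bash
python3 - <<'E'
from h import *
d=np.load("w3.npy",allow_pickle=True).item(); im=d["image"]
c=im[90:165,250:350].astype(float); c=np.clip((c-130)*255/125,0,255).astype(np.uint8)
cv2.imwrite("pics/w3c.png",cv2.resize(c,(800,600),interpolation=cv2.INTER_CUBIC))
print(np.round(proj(d,[[.47,-.35,.04]]),1), np.round(onplane(d,[(296,124),(293,171),(342,120),(147,39)],.04),4), np.round(onplane(d,[(293,171),(342,120),(147,39)],.01),4), np.round(onplane(d,[(296,124)],.075),4))
E
```

```text
[[281.2 189.8]] [[ 0.5385 -0.3308  0.04  ]
 [ 0.4941 -0.3515  0.04  ]
 [ 0.5644 -0.371   0.04  ]
 [ 0.5405 -0.1627  0.04  ]] [[ 0.4915 -0.3543  0.01  ]
 [ 0.5679 -0.3755  0.01  ]
 [ 0.5419 -0.1494  0.01  ]] [[ 0.537  -0.3295  0.075 ]]
```

View pics/w3c.png

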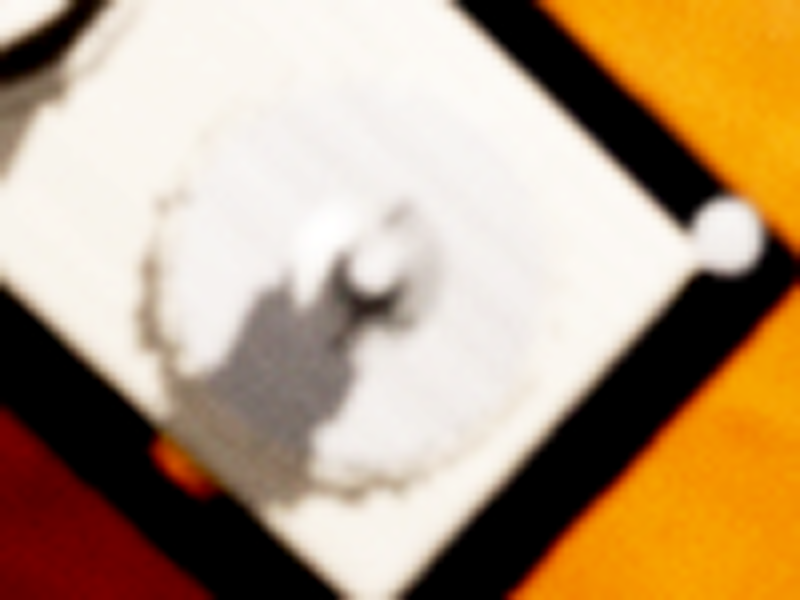

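```bash
python3 - <<'E'
from h import *
d=np.load("w3.npy",allow_pickle=True).item();t=np.load("top0.npy",allow_pickle=True).item();s=np.load("scene0.npy",allow_pickle=True).item()
for D in (t,s): print(np.round(proj(D,[[.5378,-.330,.04],[.5378,-.330,.075]]),1))
for D,us in ((t,[(374,188),(398,195)]),(d,[(239,75)])):
    for u,v in us: cap(D,u,v,.082)
g=cv2.cvtColor(d["image"],cv2.COLOR_BGR2GRAY).astype(np.float32)
print("flange w",f:=circ(g,293.5,126,25),np.round(onplane(d,f[:2],.04),4))
# screw blobs
hsv=cv2.cvtColor(d["image"],cv2.COLOR_BGR2HSV)
for u,v in [(293,171),(341.3,119.3),(147,39)]:
    p=g[int(v)-6:int(v)+7,int(u)-6:int(u)+7]; m=((p>170)).astype(np.uint8)
    n,l,S,C=cv2.connectedComponentsWithStats(m); k=l[6,6]; 
    c=C[k]+[int(u)-6,int(v)-6]; print("screw",np.round(c,1),S[k][4],np.round(onplane(d,c,.012)[0],4))
# tilt: plate long edges yaw
E
```

```text
[[420.7 203.9]
 [425.2 201.4]]
[[403.4 319.5]
 [407.7 310.8]]
px 374.7 189.2 R9.0(exp 9.0) n74 e0.19 ctr [ 0.5715 -0.1935  0.082 ] bar 42.4 linepts 9
px 399.7 195.0 R8.8(exp 8.9) n61 e0.21 ctr [ 0.5547 -0.2599  0.082 ] bar 55.6 linepts 11
px 236.6 73.0 R27.3(exp 26.0) n30 e1.23 ctr [ 0.5503 -0.262   0.082 ] bar 126.1 linepts 150
flange w (np.float64(293.8691136832147), np.float64(129.63063426656913), np.float64(27.697694564570728), 26, np.float64(0.2873314272459983)) [[ 0.5324 -0.3316  0.04  ]]
screw [293.3 171.7] 52 [ 0.4912 -0.3549  0.012 ]
screw [340.9 118.3] 114 [ 0.5686 -0.3732  0.012 ]
screw [147.9  37.7] 94 [ 0.5434 -0.1506  0.012 ]
```

```bash
python3 - <<'E'
from h import *
st(); inc([.5369,-.330,.125],26);inc([.5369,-.330,.0925],26)
E
```

```text
t5.42 p [ 0.4667 -0.3482  0.2188] psi28.1 F [ 0.  -0.  -1.3] M [-0.11  0.11  0.05] gap0.0136 g30.0 j [-0.66  0.33  1.54  0.    1.27  0.42]
inc [0.0705, 0.017, 0.0938] [-0.04, 0.0, 2.09] rows>=1.9
inc [0.0705, 0.0171, 0.1263] [-0.04, 0.0, 2.09] rows>=2.3
```

carry_out:
  increments:
    - [0.0705,0.017,0.04,0,0,2.1]
    - [0.0705,0.017,0.06,0,0,2.1]
    - [0.0705,0.017,0.094,0,0,2.1]
    - [0.0705,0.017,0.094,0,0,2.1]
    - [0.0705,0.017,0.094,0,0,2.1]
    - [0.0705,0.017,0.108,0,0,2.1]
    - [0.0705,0.017,0.118,0,0,2.1]
    - [0.0705,0.017,0.123,0,0,2.1]
    - [0.0705,0.017,0.126,0,0,2.1]
    - [0.0705,0.017,0.126,0,0,2.1]

```text
time_s: 6.68
ee_pos: [0.5374, -0.3304, 0.0929]
ee_rot: [[0.9, 0.436, 0.001], [0.436, -0.9, 0.002], [0.002, -0.001, -1.0]]
wrist_force: [2.3, 4.0, -0.0]
finger_gap: 0.0138
grasp_force: 30.0
```

```bash
python3 - <<'E'
from h import *
st(); inc([.5369,-.330,.0925],26)
E
```

```text
t6.67 p [ 0.5374 -0.3304  0.0929] psi25.9 F [ 2.3  4.  -0. ] M [ 0.85 -0.39 -0.03] gap0.0138 g30.0 j [-0.57  0.5   1.6   0.    1.04  0.55]
inc [-0.0003, -0.0006, 0.0004] [-0.08, -0.11, -0.13] rows>=0.0
```

carry_out:
  increments:
    - [0.0004,-0.0006,0.0015,0,0,0]
    - [0.0004,-0.0006,0.003,0,0,0]
    - [0.0004,-0.0006,0.003,0,0,0]

```text
time_s: 7.05
ee_pos: [0.5374, -0.3306, 0.0904]
ee_rot: [[0.9, 0.437, 0.001], [0.437, -0.9, 0.0], [0.001, 0.0, -1.0]]
wrist_force: [1.6, 4.7, 4.0]
finger_gap: 0.0135
grasp_force: 30.0
```

```bash
python3 - <<'E'
from h import *
st()
E
```

```text
t7.05 p [ 0.5374 -0.3306  0.0904] psi25.9 F [1.6 4.7 4. ] M [ 0.99 -0.34  0.01] gap0.0135 g30.0 j [-0.57  0.5   1.6   0.    1.04  0.55]
```

carry_out:
  increments:
    - [0.0005,-0.0009,0.0,0,0,0]
    - [0.0005,-0.0009,0.001,0,0,0]
    - [0.0005,-0.0009,0.002,0,0,0]
    - [0.0005,-0.0009,0.002,0,0,0]

```text
time_s: 7.55
ee_pos: [0.5375, -0.3305, 0.09]
ee_rot: [[0.9, 0.437, 0.002], [0.437, -0.9, -0.002], [0.001, 0.003, -1.0]]
wrist_force: [1.0, 3.9, 12.4]
finger_gap: 0.0137
grasp_force: 30.0
```

```bash
python3 - <<'E'
from h import *
st()
E
```

```text
t7.55 p [ 0.5375 -0.3305  0.09  ] psi25.9 F [ 1.   3.9 12.4] M [0.72 0.15 0.01] gap0.0137 g30.0 j [-0.57  0.5   1.6  -0.    1.03  0.55]
```

carry_out:
  increments:
    - [0,0,0,0,0,10]
    - [0,0,0,0,0,20]
    - [0,0,0,0,0,30]
    - [0,0,0,0,0,40]
    - [0,0,0,0,0,40]

```text
time_s: 8.18
ee_pos: [0.5369, -0.3301, 0.0881]
ee_rot: [[0.97, -0.242, 0.0], [-0.242, -0.97, -0.001], [0.0, 0.0, -1.0]]
wrist_force: [1.7, 3.7, 3.8]
finger_gap: 0.0135
grasp_force: 30.0
```

```bash
python3 - <<'E'
from h import *
st()
E
```

```text
t8.18 p [ 0.5369 -0.3301  0.0881] psi-14.0 F [1.7 3.7 3.8] M [ 0.57 -0.07  0.01] gap0.0135 g30.0 j [-0.57  0.5   1.61 -0.    1.03  1.25]
```

carry_out:
  increments:
    - [0,0,0.0005,0,0,10]
    - [0,0,0.001,0,0,20]
    - [0,0,0.0015,0,0,25]
    - [0,0,0.0015,0,0,25]

```text
time_s: 8.68
ee_pos: [0.5367, -0.3303, 0.0868]
ee_rot: [[0.778, -0.628, -0.0], [-0.628, -0.778, -0.001], [0.0, 0.001, -1.0]]
wrist_force: [0.4, 2.7, 4.7]
finger_gap: 0.0138
grasp_force: 30.0
```

```bash
python3 - <<'E'
from h import *
st()
E
```

```text
t8.68 p [ 0.5367 -0.3303  0.0868] psi-38.9 F [0.4 2.7 4.7] M [ 0.48  0.08 -0.01] gap0.0138 g30.0 j [-0.57  0.5   1.61 -0.    1.03  1.68]
```

carry_out:
  increments:
    - [0,0,0.0005,0,0,8]
    - [0,0,0.001,0,0,15]
    - [0,0,0.001,0,0,15]

```text
time_s: 9.05
ee_pos: [0.5366, -0.3303, 0.0862]
ee_rot: [[0.589, -0.808, -0.0], [-0.808, -0.589, -0.001], [0.001, 0.001, -1.0]]
wrist_force: [-0.3, 2.7, 7.8]
finger_gap: 0.0136
grasp_force: 30.0
```

```bash
python3 - <<'E'
from h import *
st()
E
```

```text
t9.05 p [ 0.5366 -0.3303  0.0862] psi-53.9 F [-0.3  2.7  7.8] M [ 0.61  0.17 -0.01] gap0.0136 g30.0 j [-0.57  0.5   1.61 -0.    1.03  1.94]
```

carry_out:
  increments:
    - [0,0,0.0005,0,0,6]
    - [0,0,0.0005,0,0,12]
    - [0,0,0.0005,0,0,12]

```text
time_s: 9.43
ee_pos: [0.5364, -0.3301, 0.086]
ee_rot: [[0.408, -0.913, -0.001], [-0.913, -0.408, -0.001], [0.0, 0.001, -1.0]]
wrist_force: [-1.2, 3.4, 9.1]
finger_gap: 0.0139
grasp_force: 30.0
```

```bash
python3 - <<'E'
from h import *
st()
E
```

```text
t9.43 p [ 0.5364 -0.3301  0.086 ] psi-65.9 F [-1.2  3.4  9.1] M [0.69 0.37 0.03] gap0.0139 g30.0 j [-0.57  0.5   1.61 -0.    1.03  2.15]
```

carry_out:
  increments:
    - [0,0,0.0003,0,0,6]
    - [0,0,0.0003,0,0,12]
    - [0,0,0.0003,0,0,12]

```text
time_s: 9.8
ee_pos: [0.5362, -0.3297, 0.0858]
ee_rot: [[0.209, -0.978, -0.001], [-0.978, -0.209, 0.0], [-0.0, 0.001, -1.0]]
wrist_force: [-2.1, 4.1, 10.8]
finger_gap: 0.014
grasp_force: 30.0
```

```bash
python3 - <<'E'
from h import *
st()
E
```

```text
t9.80 p [ 0.5362 -0.3297  0.0858] psi-77.9 F [-2.1  4.1 10.8] M [0.94 0.47 0.01] gap0.0140 g30.0 j [-0.57  0.5   1.61 -0.    1.03  2.36]
```

Rotation went on with no torque after it stopped going down at about 4.2 mm. I'll test the bite by pulling gently.

carry_out:
  increments:
    - [0,0,-0.002,0,0,0]
    - [0,0,-0.004,0,0,0]
    - [0,0,-0.004,0,0,0]

```text
time_s: 10.18
ee_pos: [0.5362, -0.3295, 0.0862]
ee_rot: [[0.207, -0.978, -0.003], [-0.978, -0.207, 0.001], [-0.002, 0.002, -1.0]]
wrist_force: [4.1, 0.2, -14.0]
finger_gap: 0.0139
grasp_force: 30.0
```

```bash
python3 - <<'E'
from h import *
st(); d=grab("wrist"); 
c=d["image"][60:260,180:380]; t=grab("scene"); np.save("s4.npy",t,allow_pickle=True); e=t["image"][230:350,320:440]
cv2.imwrite("pics/p4.png",np.hstack([cv2.resize(c,(400,400),interpolation=cv2.INTER_CUBIC),cv2.resize(e,(400,400),interpolation=cv2.INTER_CUBIC)]))
E
```

```text
t10.18 p [ 0.5362 -0.3295  0.0862] psi-78.1 F [  4.1   0.2 -14. ] M [ 0.12 -0.49  0.05] gap0.0139 g30.0 j [-0.57  0.5   1.61 -0.    1.03  2.36]
```

View pics/p4.png

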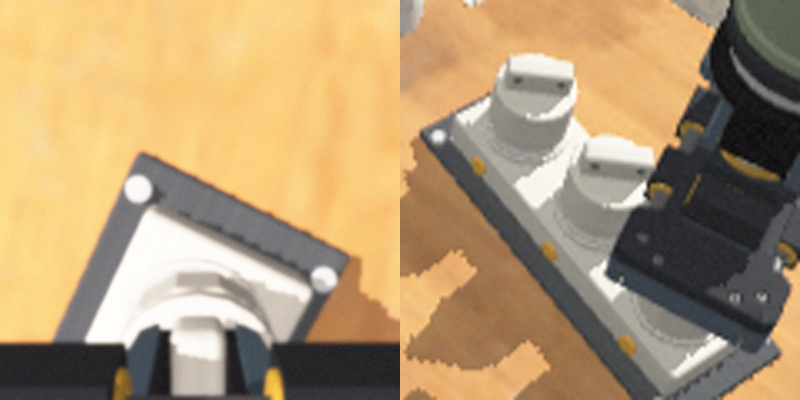

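It resists the pull (14 N for a 0.4 mm rise), so this cap bites. I'll release it and check the height.

carry_out:
  increments:
    - [0,0,0.002,0,0,0]
    - [0,0,0.002,0,0,0]

```text
time_s: 10.52
ee_pos: [0.5362, -0.3295, 0.0862]
ee_rot: [[0.206, -0.978, -0.002], [-0.978, -0.206, 0.001], [-0.001, 0.002, -1.0]]
wrist_force: [1.3, 1.7, -11.4]
finger_gap: 0.0137
grasp_force: 30.0
```

carry_out:
  increments:
    - [0,0,0,0,0,0]
    - [0,0,0,0,0,0]
    - [0,0,0,0,0,0]
    - [0,0,-0.04,0,0,-10]
    - [0,0,-0.09,0,0,-20]
    - [0,0,-0.1,0,0,-30]
    - [0,0,-0.1,0,0,-40]
    - [0,0,-0.1,0,0,-50]
    - [0,0,-0.1,0,0,-50]
  fingers: -0.2

```text
time_s: 11.65
ee_pos: [0.537, -0.3299, 0.1872]
ee_rot: [[0.881, -0.473, 0.001], [-0.473, -0.881, -0.001], [0.001, 0.0, -1.0]]
wrist_force: [-0.3, -0.1, 0.2]
finger_gap: 0.0365
grasp_force: 0.0
```

```bash
python3 - <<'E'
from h import *
st(); inc([.482,-.358,.186],28)
E
```

```text
t11.65 p [ 0.537  -0.3299  0.1872] psi-28.2 F [-0.3 -0.1  0.2] M [ 0.    0.15 -0.01] gap0.0365 g0.0 j [-0.57  0.42  1.47 -0.    1.24  1.49]
inc [-0.0352, 0.0507, 0.0012] [0.04, -0.05, -56.22] rows>=5.3
```

carry_out:
  increments:
    - [-0.035,0.051,0,0,0,-56]
    - [-0.035,0.051,0,0,0,-56]
    - [-0.035,0.051,0,0,0,-56]
    - [-0.035,0.051,0,0,0,-56]
    - [-0.035,0.051,0,0,0,-56]
    - [-0.035,0.051,0,0,0,-56]
    - [-0.035,0.051,0,0,0,-56]

```text
time_s: 12.52
ee_pos: [0.4821, -0.3584, 0.1869]
ee_rot: [[0.885, 0.465, 0.0], [0.465, -0.885, -0.0], [0.0, 0.0, -1.0]]
wrist_force: [0.3, -0.3, -0.6]
finger_gap: 0.0366
grasp_force: 0.0
```

```bash
python3 - <<'E'
from h import *
st(); d=grab("wrist"); np.save("w5.npy",d,allow_pickle=True); e=grab("scene"); np.save("s5.npy",e,allow_pickle=True)
print(proj(d,[[.5376,-.3297,.082]]))
a=cv2.resize(d["image"][20:200,200:380],(420,420),interpolation=cv2.INTER_CUBIC); b=cv2.resize(e["image"][240:345,325:420],(380,420),interpolation=cv2.INTER_CUBIC)
cv2.imwrite("pics/p5.png",np.hstack([a,b]))
E
```

```text
t12.53 p [ 0.4821 -0.3584  0.1869] psi27.7 F [ 0.3 -0.3 -0.6] M [-0.05  0.14 -0.03] gap0.0366 g0.0 j [-0.66  0.38  1.55 -0.    1.22  0.43]
[[278.38959449 133.65708823]]
```

View pics/p5.png

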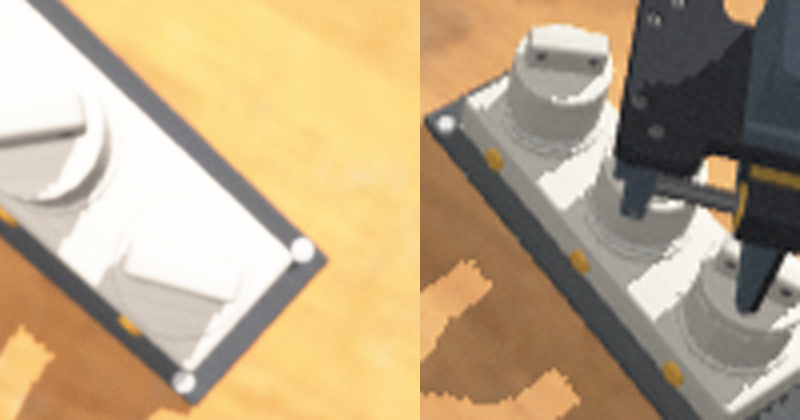

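The cap sits upright on the port, with its bar near world angle 105°. Next I'll probe its top height with closed fingers. Home means a bar top at 102 mm, the same as its neighbour.

```bash
python3 - <<'E'
from h import *
inc([.5376,-.3297,.106],28)
E
```

```text
inc [0.0624, 0.0005, 0.0808] [0.01, -0.01, -0.23] rows>=1.6
```

carry_out:
  increments:
    - [0.0625,0,0.02,0,0,0]
    - [0.0625,0,0.04,0,0,0]
    - [0.0625,0,0.075,0,0,0]
    - [0.0625,0,0.08,0,0,0]
    - [0.0625,0,0.082,0,0,0]
    - [0.0625,0,0.084,0,0,0]
    - [0.0625,0,0.086,0,0,0]
    - [0.0625,0,0.086,0,0,0]
  fingers: -1

```text
time_s: 13.62
ee_pos: [0.5377, -0.3295, 0.1018]
ee_rot: [[0.884, 0.468, 0.002], [0.468, -0.884, -0.001], [0.001, 0.002, -1.0]]
wrist_force: [-1.3, -0.1, 3.5]
finger_gap: 0.0005
grasp_force: 2.1
```

```bash
python3 - <<'E'
from h import *
st()
E
```

```text
t13.62 p [ 0.5377 -0.3295  0.1018] psi27.9 F [-1.3 -0.1  3.5] M [-0.    0.26 -0.04] gap0.0005 g2.1 j [-0.57  0.49  1.59  0.    1.06  0.52]
```

The top is at 101.8 mm on contact. I'll touch the fixed neighbour as a reference.

```bash
python3 - <<'E'
from h import *
inc([.555,-.2605,.1018],28)
E
```

```text
inc [0.0475, -0.0529, -0.0] [0.1, -0.06, -0.12] rows>=1.1
```

carry_out:
  increments:
    - [0,0,-0.015,0,0,0]
    - [0.0475,-0.053,-0.02,0,0,0]
    - [0.0475,-0.053,-0.02,0,0,0]
    - [0.0475,-0.053,-0.008,0,0,0]
    - [0.0475,-0.053,-0.003,0,0,0]
    - [0.0475,-0.053,0,0,0,0]
    - [0.0475,-0.053,0,0,0,0]
    - [0.0475,-0.053,0,0,0,0]

```text
time_s: 14.62
ee_pos: [0.5537, -0.2606, 0.1022]
ee_rot: [[0.885, 0.466, -0.001], [0.466, -0.885, 0.001], [-0.0, -0.001, -1.0]]
wrist_force: [-3.8, 2.6, 14.1]
finger_gap: 0.0003
grasp_force: 6.3
```

```bash
python3 - <<'E'
from h import *
st()
E
```

```text
t14.62 p [ 0.5537 -0.2606  0.1022] psi27.8 F [-3.8  2.6 14.1] M [ 0.54  0.83 -0.01] gap0.0003 g6.3 j [-0.46  0.46  1.64  0.    1.04  0.63]
```

carry_out:
  increments:
    - [0,0,-0.015,0,0,0]
    - [-0.0475,0.053,-0.02,0,0,0]
    - [-0.0475,0.053,-0.02,0,0,0]
    - [-0.0475,0.053,-0.006,0,0,0]
    - [-0.0475,0.053,-0.002,0,0,0]
    - [-0.0475,0.053,0,0,0,0]
    - [-0.0475,0.053,0,0,0,0]

```text
time_s: 15.5
ee_pos: [0.5372, -0.3281, 0.1018]
ee_rot: [[0.883, 0.469, -0.001], [0.469, -0.883, -0.0], [-0.001, -0.0, -1.0]]
wrist_force: [-3.5, -0.4, 9.6]
finger_gap: 0.0006
grasp_force: 4.9
```

carry_out:
  increments:
    - [0,0,0.001,0,0,0]
    - [0,0,0.002,0,0,0]
    - [0,0,0.002,0,0,0]

```text
time_s: 15.88
ee_pos: [0.5376, -0.3284, 0.1016]
ee_rot: [[0.883, 0.47, 0.001], [0.47, -0.883, -0.002], [0.0, 0.002, -1.0]]
wrist_force: [-4.9, 0.7, 17.4]
finger_gap: 0.0003
grasp_force: 8.5
```

```bash
python3 - <<'E'
from h import *
st(); inc([.5376,-.3297,.106],-40); inc([.5376,-.3297,.140],103-180)
E
```

```text
t15.88 p [ 0.5376 -0.3284  0.1016] psi28.0 F [-4.9  0.7 17.4] M [ 0.12  1.08 -0.02] gap0.0003 g8.5 j [-0.57  0.49  1.59 -0.    1.06  0.52]
inc [-0.0006, 0.0011, -0.0044] [0.1, -0.07, 68.0] rows>=6.4
inc [-0.0006, 0.0012, -0.0384] [0.08, -0.11, 105.0] rows>=9.8
```

Pressed, the cap reads 101.6 mm against the neighbour's 102.2 mm, so the rim is about 4.5 mm above the face and it is home. I'll retreat and verify from above.

carry_out:
  increments:
    - [0,0,-0.03,0,0,0]
    - [0,0,-0.08,0,0,0]
    - [-0.05,0,-0.12,0,0,0]
    - [-0.1,0,-0.12,0,0,0]
    - [-0.16,0,-0.12,0,0,0]
    - [-0.2,0,-0.12,0,0,0]
    - [-0.2,0,-0.12,0,0,0]
    - [-0.2,0,-0.12,0,0,0]

```text
time_s: 16.88
ee_pos: [0.3613, -0.4217, 0.2181]
ee_rot: [[0.883, 0.469, 0.0], [0.469, -0.883, 0.001], [0.001, -0.001, -1.0]]
wrist_force: [0.4, 0.3, 0.4]
finger_gap: 0.0002
grasp_force: 0.0
```

```bash
python3 - <<'E'
from h import *
st(); t=grab("top"); e=grab("scene")
for u,v in np.r_[[(374.7,189.2),(399.7,195)],proj(t,[[.5376,-.3297,.082]])]: cap(t,u,v,.082)
for u,v in [(168,219),(245,217)]: cap(t,u,v,.04)
a=cv2.resize(t["image"][150:245,150:445],(800,258),interpolation=cv2.INTER_CUBIC); b=cv2.resize(e["image"][240:345,300:440],(450,338),interpolation=cv2.INTER_CUBIC)
o=np.zeros((596,800,3),np.uint8); o[:258]=a; o[258:,:450]=b; cv2.imwrite("pics/p6.png",o)
E
```

```text
t16.88 p [ 0.3613 -0.4217  0.2181] psi27.9 F [0.4 0.3 0.4] M [-0.06  0.08 -0.03] gap0.0002 g0.0 j [-0.88  0.29  1.6   0.    1.25  0.2 ]
px 374.7 189.3 R9.0(exp 9.0) n76 e0.19 ctr [ 0.5714 -0.1936  0.082 ] bar 42.4 linepts 9
px 400.0 195.1 R9.0(exp 8.9) n62 e0.23 ctr [ 0.5544 -0.2609  0.082 ] bar 66.6 linepts 12
px 425.6 201.7 R9.0(exp 8.7) n58 e0.22 ctr [ 0.5356 -0.3283  0.082 ] bar 72.0 linepts 12
px 168.2 219.0 R8.9(exp 8.7) n89 e0.24 ctr [0.5034 0.3729 0.04  ] bar 131.4 linepts 17
px 244.5 217.5 R8.9(exp 9.0) n89 e0.21 ctr [0.5051 0.1617 0.04  ] bar 83.0 linepts 16
```

View pics/p6.png

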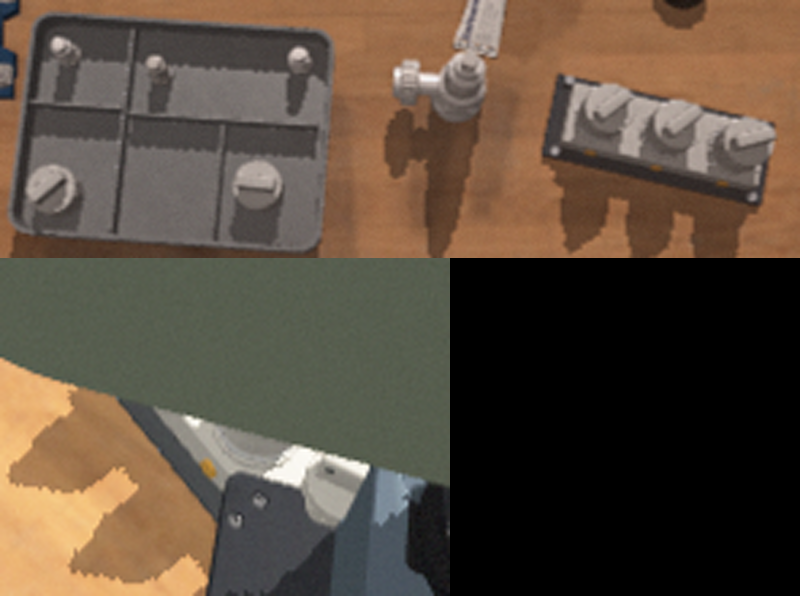

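The top view shows the third cap in line with the fixed two, within about 2 mm of the extrapolated axis. The other two caps stand untouched in the tray, and the valve and fittings haven't moved. Handing in.

```bash
python3 -c "
from cell import *
print(close_job())"
```

```text
the job is handed in; nothing more can be done
None
```

The first cap I tried, from the tray's middle compartment, bit on the stud and I screwed it down to its stop (rim about 4.5 mm above the port face, from a touch probe); the other two caps, the valve and the fittings were not touched, and I handed the job in at about 17 s; no verdict came back.

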